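# Swing the magnifier clear, then lid and seal the specimen tub

## Robot

A 7-joint arm with a two-finger parallel gripper is mounted at the origin on a cart in front of the work surface, level with it; the furniture and walls round the work are solid. World frame = base frame: x ahead of the robot, y to its left, z up, the work surface at z = 0. Lengths are in m, angles in rad, forces in N, time in s.
With the tool pointing down it reaches from about 0.425 to 0.875 m from the base axis. Payload 8.4 kg.
Tool frame: the origin (TCP) lies on the centre line of the jaws, within the pads' length; the fingertips stand 14 mm ahead of it and the grasp point (between the pads) lies 5 mm behind it (env.tips_ahead is the distance from the TCP to the fingertips, in m); z points along the fingers, y is the line along which they close (so a half turn about z gives the same grasp; the last joint's range is limited). The gripper opens to 87 mm and grips with 3 to 60 N. Pads are 19 mm wide; open, the fingers measure 117 mm over their backs; the gripper's body (75 mm by 190 mm) begins 51 mm behind the grasp point.
Start: joints at [-1.309, 0.333, 0.04, 1.465, -0.013, 1.343, -0.059], TCP at [0.229, 0.608, 0.206] pointing down, gripper open.
Joint ranges: [-2.58, 2.58], [-0.38, 2.09], [-1.3, 1.39], [0.25, 2.4], [-1.5, 4.64], [0.08, 2.09], [-2.65, 2.65]. Speed limits (rad/s): [2.22, 2.22, 2.79, 2.79, 3.14, 3.14, 3.14].

## Interface

Orientations are given as [roll, pitch, yaw] about the fixed x, y, z axes, in that order (R = Rz(yaw) Ry(pitch) Rx(roll)).
In Python, from station import env, snapshot, camera_model, spotter gives the robot as it stands. The module is installed in compiled form; this text tells all that it offers.
- The arm moves only by the tool send_rows, never from a script. Its argument "series" is one flat list of numbers, 7 for each row, row after row: the shift along the tool's x, y, z in cm, then the turn, a rotation vector about the tool's x, y, z in rad, then the opening, from 0 (shut) to 1 (fully open). In form: [tx, ty, tz, wx, wy, wz, fingers, tx, ty, tz, wx, wy, wz, fingers, ...]. A call has 1 to 12 rows; each row shifts and turns the commanded pose from where the row before left it, along the tool's axes as they then stand; what a row does not reach is not made up. A row lasts 1/10 s, in which the tool goes at most 50 mm and 8.59 degrees, less where a joint would pass 70% of its speed; a pose out of reach is approached as far as the arm can. A call is refused whole if a number of a shift passes 5 or a number of a turn 0.15, either way. A call with a gripper value outside its range is refused whole. The fingers move at their own pace and stop on an object; the grip force is fixed at half the most. Time passes only in rows, so rows that do not move let the fingers close. It gives the time, the measured TCP pose, the force, the opening and the grip force at its end, in the units of the state.
- env.get_state(): the state, without advancing time (a new reading comes with each control period).
- snapshot(name): name is "scene" or "top"; returns the picture (480x640x3 uint8, blue, green, red); there is no depth.
- camera_model(name): a dict with "mtx" (3x3 intrinsics, pixels), "extrinsics" (4x4, takes a point from world to camera coordinates). Camera axes: x right, y down, z forward; pixel columns grow to the right and rows downward; lengths in m; the calibration is good to about 2 mm. A picture is of the moment at which its call begins. camera_model takes no time and is no camera call.
- env.finish_job(): hands the job in; it is judged then, once.
Trained networks look in the newest picture that a camera, given by its name, has taken for a name from the list of things; names that differ only in an ending like _2 or _b are one class to them, and where a whole thing is asked for, a point or a joint stands for the part that bears it (a point fixed in the world has none). Each returns a list of dicts, best first, with "confidence" (0 to 1); they miss things now and then, are a little off and sometimes report something else, mostly with a low value. They report only what shows in the picture. A call takes as long as a camera call. They do not tell look-alikes from the thing itself.
- spotter.recognise(camera, label): "point" ([column, row] in pixels, amid what is visible of it).
- spotter.spot_point(camera, label): "point" ([column, row] in pixels: a listed point, or the origin of a listed thing).
The state is a dict: "t": time; "joints": joint angles; "qvel": joint speeds; "tau": joint torques, N m; "tool_pos": TCP position; "tool_rot": TCP orientation; "wrist_force": force on the tool from outside, world axes, zero at the start; "moment": the same for the moment, N m; "grip_width": finger opening in m; "finger_force": force on a finger pad.
Only numpy, scipy, OpenCV 4.12 (cv2) and the standard library are available. Lean on these libraries where they do the work, as an engineer would, in place of code of your own. Each camera call takes 0.05 s, during which the arm holds its last target. There are 200 camera calls.

## Task

Swing the bench magnifier's arm to the left so that its lens stands well clear of the white specimen tub (at least 20 cm from the tub's middle) and leave it there. Then lay the blue lid squarely on the tub and press it down at each corner in turn until the gasket is fully seated all round and the lid lies level and flush on the rim. Leave the mortar, the beaker, the tape roll and the blue marker where they are.

Things in the scene. Friction and masses are not known exactly. Their poses are not given: they have to be found in the camera images.
- tub: White tub fixed to the worktop, 120 x 160 x 80 mm (x, y, z), open on top, walls 10 mm thick, two stones inside. Origin: centre of its underside; z up, y along the long side. An orange gasket in four separate corner sections stands 7 mm above the rim, unpressed. The lid's origin is 73 mm above the tub's when laid on the unpressed gasket, 66 mm when seated on the rim.
- lid: Loose blue lid, 0.25 kg, right side up. Origin: centre of its underside; y along the long side. Upward from there: grey plug 92 x 132 x 14 mm that enters the tub's mouth with 4 mm play a side; blue panel 132 x 172 mm, z 14 to 23 mm, white thumb marks at (+-50, +-70) mm; grey bar handle along y, 18 mm wide, 90 mm long, z 35.5 to 49.5 mm. Fits either way round.
- magnifier_arm (a joint): Turning of the bench magnifier's arm about its post, which stands behind and to the left of the tub (rad). About 0 with the lens over the tub; grows as the arm swings clockwise seen from above, that is, with the lens going to the robot's left. Range -0.4 to 1.6; light friction, stays where it is left.
- magnifier_axis (a point): Point on the vertical hinge axis of the magnifier's arm, at the height of the arm (215 mm above the worktop). The post's foot is a disc of 100 mm diameter.
- magnifier_lens (a point): Centre of the magnifier's lens, in a black ring of 106 mm outer diameter and 14 mm thickness; level with the arm, 230 mm from the hinge axis.
- magnifier_peg (a point): Centre of the top of the upright red grip peg, 18 mm in diameter, at the outer end of the lens ring, 276 mm from the hinge axis. It stands 43 mm above the ring; its top is 265 mm above the worktop.
- seal_near_left (a joint): How far the gasket section at the near-left corner of the tub is pressed down (m): 0 unpressed, 0.007 when the lid there is fully home on the rim. Press point in the tub's frame: (-50, +70) mm. It gives under about 10 N (plus a little when pressed fast) and stays where it is pressed; all four at once from the middle of the lid would take over 40 N.
- seal_near_right (a joint): How far the gasket section at the near-right corner of the tub is pressed down (m): 0 unpressed, 0.007 when the lid there is fully home on the rim. Press point in the tub's frame: (-50, -70) mm. It gives under about 10 N (plus a little when pressed fast) and stays where it is pressed; all four at once from the middle of the lid would take over 40 N.
- seal_far_left (a joint): How far the gasket section at the far-left corner of the tub is pressed down (m): 0 unpressed, 0.007 when the lid there is fully home on the rim. Press point in the tub's frame: (+50, +70) mm. It gives under about 10 N (plus a little when pressed fast) and stays where it is pressed; all four at once from the middle of the lid would take over 40 N.
- seal_far_right (a joint): How far the gasket section at the far-right corner of the tub is pressed down (m): 0 unpressed, 0.007 when the lid there is fully home on the rim. Press point in the tub's frame: (+50, -70) mm. It gives under about 10 N (plus a little when pressed fast) and stays where it is pressed; all four at once from the middle of the lid would take over 40 N.
- mortar: Bystander: small white mortar, 98 mm wide, 63 mm tall; origin at the centre of its underside.
- beaker: Bystander: milky plastic beaker, 78 mm wide, 105 mm tall; origin at the centre of its underside.
- tape_roll: Bystander: roll of tan tape, 104 mm across, 25 mm high, lying flat; origin at the centre of its underside.
- marker_blue: Bystander: blue marker pen, 137 mm long, lying down; origin at the centre of its underside.
Things that resemble listed ones, but are neither listed nor needed, are in the scene too. Of the things that look like the lid, the larger one is meant.

How it is judged:
By the outcome, as a careful person would: the job done as asked, in the order asked, and still so for the second after the job is handed in, with the robot touching nothing.
It also fails if it takes over 72 s, if anything falls off the work surface, if the arm or the gripper's body presses on something with over 40 N, if the wrist force passes 120 N, or if a joint passes its speed limit or range.

## Working session

There is one attempt and no reset: what is moved stays moved. The work goes in short steps, Python scripts to look and compute and a tool call to move; the robot and the scene stay as the last step left them, time stands still between calls to the robot, and variables do not carry over. Pictures are saved under pics/ and viewed, at most 10 in all, crops included, and the job is handed in when it is done.

Besides the shell and the picture viewer there is one more tool, called after ">>>" as a command line: name --argument value ..., lists and objects as JSON in quotes. send_rows: Moves the arm, as the interface text tells. Its arguments: {"type":"object","properties":{"series":{"type":"array"}},"required":["series"]}

```bash
mkdir -p pics
cat > h.py <<'E'
import numpy as np, cv2
from station import env, snapshot, camera_model, spotter
def project(cam,p):
    m=camera_model(cam);E=np.array(m["extrinsics"]);c=E[:3,:3]@np.array(p,float)+E[:3,3];u=np.array(m["mtx"])@c;return u[:2]/u[2]
def at_z(cam,px,z):
    m=camera_model(cam);E=np.array(m["extrinsics"]);R=E[:3,:3];o=-R.T@E[:3,3]
    d=R.T@np.linalg.inv(np.array(m["mtx"]))@np.array([px[0],px[1],1.]);return o+d*(z-o[2])/d[2]
E
python3 - <<'E'
from h import *
s=env.get_state();print(s["t"],s["tool_pos"],s["tool_rot"],s["grip_width"])
for c in("scene","top"):
    im=snapshot(c);cv2.imwrite(f"pics/{c}0.png",im)
    m=camera_model(c);E=np.array(m["extrinsics"]);print(c,-E[:3,:3].T@E[:3,3],E[2,:3])
zs=dict(tub=0,lid=0,magnifier_axis=.215,magnifier_lens=.215,magnifier_peg=.265,mortar=0,beaker=0,tape_roll=0,marker_blue=0)
for l,z in zs.items():
    for c in("scene","top"):
        for d in spotter.spot_point(c,l)[:3]:
            print(l,c,np.round(d["point"]),round(d["confidence"],2),np.round(at_z(c,d["point"],z),3))
print(env.get_state()["t"])
E
```

```text
0.0 [0.22930176 0.60768305 0.20463915] [-3.13995606e+00  1.23730725e-04  2.78083215e+00] 0.08708770565972605
scene [0.94293655 0.89287354 0.70194494] [-0.35250162 -0.81003486 -0.46860018]
top [ 0.26954251 -0.05277895  1.46284854] [ 0.223201   -0.0020692  -0.97477024]
tub scene [337. 322.] 0.92 [0.55  0.056 0.   ]
tub top [290. 258.] 0.8 [0.534 0.04  0.   ]
lid scene [299. 242.] 0.82 [ 0.491 -0.344  0.   ]
lid top [408. 271.] 0.95 [ 0.481 -0.356  0.   ]
lid top [422. 204.] 0.59 [ 0.71 -0.42  0.  ]
magnifier_axis scene [256. 278.] 0.81 [0.75  0.132 0.215]
magnifier_axis top [251. 175.] 0.62 [0.751 0.139 0.215]
magnifier_lens scene [338. 233.] 0.56 [0.539 0.031 0.215]
magnifier_lens top [288. 241.] 0.57 [0.546 0.031 0.215]
magnifier_lens top [375. 204.] 0.21 [ 0.65  -0.227  0.215]
magnifier_peg scene [349. 206.] 0.82 [0.504 0.015 0.265]
magnifier_peg top [293. 254.] 0.85 [0.5   0.014 0.265]
magnifier_peg top [254. 175.] 0.28 [0.731 0.12  0.265]
mortar scene [240. 297.] 0.62 [ 0.727 -0.132  0.   ]
mortar top [335. 204.] 0.67 [ 0.719 -0.12   0.   ]
beaker scene [224. 272.] 0.76 [ 0.734 -0.267  0.   ]
beaker top [380. 204.] 0.68 [ 0.717 -0.274  0.   ]
beaker top [257. 175.] 0.24 [0.834 0.151 0.   ]
tape_roll scene [366. 265.] 0.76 [ 0.37  -0.143  0.   ]
tape_roll top [350. 308.] 0.56 [ 0.364 -0.155  0.   ]
marker_blue scene [453. 348.] 0.79 [0.362 0.238 0.   ]
marker_blue top [230. 311.] 0.57 [0.366 0.237 0.   ]
marker_blue top [293. 253.] 0.24 [0.554 0.027 0.   ]
1.0
```

View pics/scene0.png

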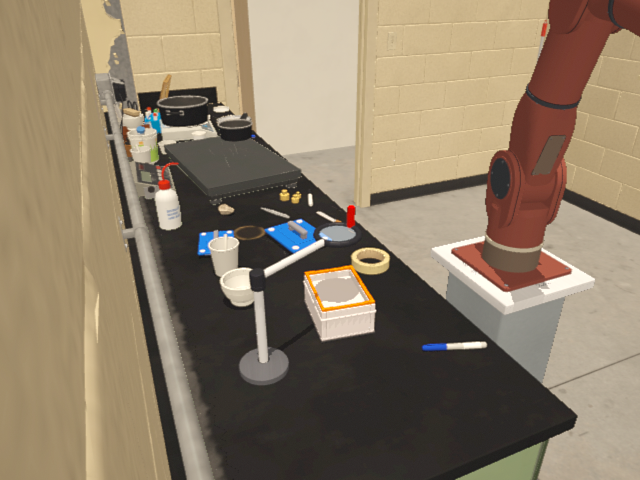

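View pics/top0.png

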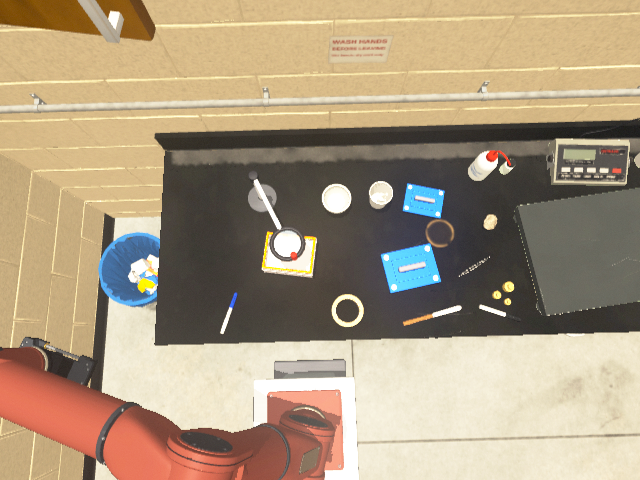

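The lid candidates in the top view are the larger blue panel at (411,268) and the smaller one at (424,200). The larger one is meant. The rings at (440,233) and (348,310) are the brown ring and the tape roll. The magnifier's red peg is at (293,254), its post's foot at (262,198), and the tub lies under the lens at (289,255).

```bash
cat >> h.py <<'E'
def blobs(im,cam,lo,hi,z,box):
    m=cv2.inRange(cv2.cvtColor(im,cv2.COLOR_BGR2HSV),lo,hi);k=np.zeros_like(m);x0,y0,x1,y1=box;k[y0:y1,x0:x1]=255;m&=k
    ys,xs=np.nonzero(m);P=np.array([at_z(cam,(x,y),z)[:2] for x,y in zip(xs,ys)])
    r=cv2.minAreaRect((P*1000).astype(np.float32));return r
def go(p,yaw):
    s=env.get_state();y=s["tool_rot"][2];d=np.array(p)-s["tool_pos"]
    dy=(yaw-y+np.pi)%(2*np.pi)-np.pi
    for n,a in(("now",y),("afterturn",yaw)):
        c,q=np.cos(a),np.sin(a);print(n,"tool cm",np.round(100*np.array([c*d[0]+q*d[1],q*d[0]-c*d[1],-d[2]]),2),"wz",round(-dy,3))
E
python3 - <<'E'
from h import *
t=cv2.imread("pics/top0.png");s=cv2.imread("pics/scene0.png")
B=((95,120,60),(125,255,255));O=((10,150,120),(28,255,255))
print("lid top",blobs(t,"top",*B,.023,(370,235,450,300)))
print("small top",blobs(t,"top",*B,.02,(395,175,450,222)))
print("lid scene",blobs(s,"scene",*B,.023,(262,210,322,255)))
print("tub top",blobs(t,"top",*O,.087,(255,225,325,285)))
print("tub scene",blobs(s,"scene",*O,.087,(295,260,380,315)))
go([.502,.0145,.35],np.deg2rad(206))
a=cv2.resize(t[170:305,360:460],None,fx=4,fy=4,interpolation=cv2.INTER_CUBIC);cv2.imwrite("pics/crop0.png",a)
E
```

```text
lid top ((489.0991516113281, -356.9789733886719), (135.17391967773438, 173.7421112060547), 11.137065887451172)
small top ((719.1449584960938, -418.9975891113281), (131.37245178222656, 104.11419677734375), 76.78073120117188)Traceback (most recent call last):
  File "<stdin>", line 6, in <module>
  File "h.py", line 10, in blobs
    ys,xs=np.nonzero(m);P=np.array([at_z(cam,(x,y),z)[:2] for x,y in zip(xs,ys)])
                                    ~~~~^^^^^^^^^^^^^
  File "h.py", line 6, in at_z
    m=camera_model(cam);E=np.array(m["extrinsics"]);R=E[:3,:3];o=-R.T@E[:3,3]
ValueError: time passes only in moves, steps and waits
```

```bash
sed -i 's/^from station.*/&\nimport functools\ncamera_model=functools.cache(camera_model)/' h.py
python3 - <<'E'
from h import *
t=cv2.imread("pics/top0.png");s=cv2.imread("pics/scene0.png")
B=((95,120,60),(125,255,255));O=((10,150,120),(28,255,255))
print("lid scene",blobs(s,"scene",*B,.023,(262,210,322,255)))
print("tub top",blobs(t,"top",*O,.087,(255,225,325,285)))
print("tub scene",blobs(s,"scene",*O,.087,(295,260,380,315)))
go([.502,.0145,.35],np.deg2rad(206))
a=cv2.resize(t[170:305,360:460],None,fx=4,fy=4,interpolation=cv2.INTER_CUBIC);cv2.imwrite("pics/crop0.png",a)
E
```

```text
lid scene ((494.72064208984375, -354.2275695800781), (141.07887268066406, 180.5911102294922), 10.713427543640137)
tub top ((541.0319213867188, 37.3361930847168), (157.5620880126953, 116.87870788574219), 81.74748992919922)
tub scene ((541.7067260742188, 40.951541900634766), (166.78369140625, 119.95430755615234), 82.28614807128906)
now tool cm [-46.46 -45.92 -14.44] wz -0.815
afterturn tool cm [  1.53 -65.31 -14.44] wz -0.815
```

View pics/crop0.png

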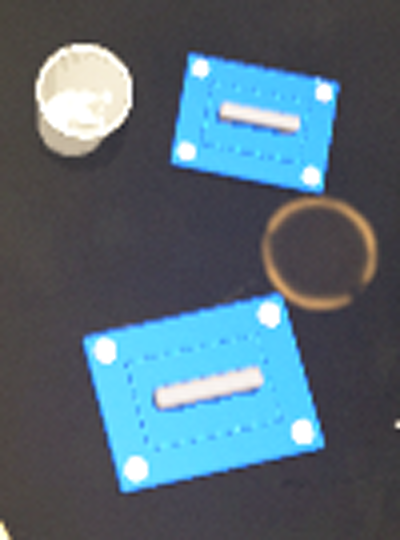

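The crop confirms it: the larger panel, with marks at its corners and its bar handle at crop (208,388), is the lid. The other at (257,120) is smaller. Next I raise the tool, turn it and travel to above the peg.

>>> send_rows --series '[0,0,-2.4,0,0,-0.136,1,0,0,-2.4,0,0,-0.136,1,0,0,-2.4,0,0,-0.136,1,0,0,-2.4,0,0,-0.136,1,0,0,-2.4,0,0,-0.136,1,0,0,-2.4,0,0,-0.135,1,0,-3,0,0,0,0,1,0,-4,0,0,0,0,1,0,-4,0,0,0,0,1,0,-4,0,0,0,0,1,0,-4,0,0,0,0,1,0,-4,0,0,0,0,1]'

```text
t: 2.2
tool_pos: [0.3309, 0.3998, 0.3497]
tool_rot: [3.141, 0.0, -2.687]
wrist_force: [0.2, -0.1, 0.2]
grip_width: 0.087
finger_force: 0.0
```

>>> send_rows --series '[0,-4,0,0,0,0,1,0,-4,0,0,0,0,1,0,-4,0,0,0,0,1,0,-4,0,0,0,0,1,0,-4,0,0,0,0,1,0,-4,0,0,0,0,1,0,-4,0,0,0,0,1,0,-4,0,0,0,0,1,0.5,-4,0,0,0,0,1,0.5,-4,0,0,0,0,1,0.5,-2.3,0,0,0,0,1,0,0,0,0,0,0,1]'

```text
t: 3.4
tool_pos: [0.5029, 0.0105, 0.3499]
tool_rot: [-3.141, 0.0, -2.694]
wrist_force: [-1.2, -0.1, -0.3]
grip_width: 0.0872
finger_force: 0.0
```

Run:
```python
from h import *
go([.502,.0145,.255],np.deg2rad(206))
for c in("scene","top"):
    im=snapshot(c);cv2.imwrite(f"pics/{c}1.png",im)
    for d in spotter.spot_point(c,"magnifier_peg")[:2]:
        print(c,np.round(d["point"]),round(d["confidence"],2),np.round(at_z(c,d["point"],.265),3))
```

```text
now tool cm [-0.09  0.4   9.49] wz -0.006
afterturn tool cm [-0.09  0.4   9.49] wz -0.006
```

>>> send_rows --series '[0,0.4,3,0,0,0,1,0,0,3,0,0,0,1,0,0,2,0,0,0,1,0,0,1.2,0,0,0,1,0,0,1,0,0,0,1,0,0,0,0,0,0,0,0,0,0,0,0,0,0,0,0,0,0,0,0,0,0,0,0,0,0,0,0,0,0,0,0,0,0,0,0,0,0,0,0,0,0]'

```text
t: 4.7
tool_pos: [0.5008, 0.0183, 0.2478]
tool_rot: [-3.142, 0.0, -2.688]
wrist_force: [0.6, -0.6, 0.2]
grip_width: 0.047
finger_force: 0.0
```

Run:
```python
from h import *
s=env.get_state();print(s["tool_pos"],s["tool_rot"],s["wrist_force"],s["moment"],s["grip_width"],s["finger_force"])
```

```text
[0.50081636 0.018342   0.247797  ] [-3.14156416e+00  3.40561943e-04 -2.68750150e+00] [ 0.56367944 -0.55751593  0.19868786] [0.04823803 0.05690887 0.00907082] 0.047023259481603484 0.0
```

>>> send_rows --series '[0,0,0,0,0,0,0,0,0,0,0,0,0,0,0,0,0,0,0,0,0,0,0,0,0,0,0,0,0,0,0,0,0,0,0,0,0,0,0,0,0,0,0,0,0,0,0,0,0]'

```text
t: 5.4
tool_pos: [0.5013, 0.0184, 0.2484]
tool_rot: [-3.141, 0.002, -2.687]
wrist_force: [-0.2, 0.4, 5.0]
grip_width: 0.0012
finger_force: 2.7
```

Run:
```python
from h import *
t=snapshot("top");s=snapshot("scene")
print(project("scene",[.5013,.0184,.234]),project("top",[.5013,.0184,.234]))
for c in("scene","top"):
    for l in("magnifier_peg","magnifier_lens","magnifier_axis"):
        for d in spotter.spot_point(c,l)[:1]: print(c,l,d)
f=lambda im:cv2.resize(im,(400,400),interpolation=cv2.INTER_CUBIC)
cv2.imwrite("pics/c1.png",np.hstack([f(s[150:310,250:410]),f(t[180:300,230:350])]))
```

```text
[351.02194694 219.78065239] [291.80833552 255.08879823]
scene magnifier_peg {'point': [351.4, 209.1], 'confidence': 0.61}
scene magnifier_lens {'point': [335.6, 236.0], 'confidence': 0.68}
scene magnifier_axis {'point': [252.3, 277.7], 'confidence': 0.76}
top magnifier_axis {'point': [253.8, 176.7], 'confidence': 0.78}
```

View pics/c1.png

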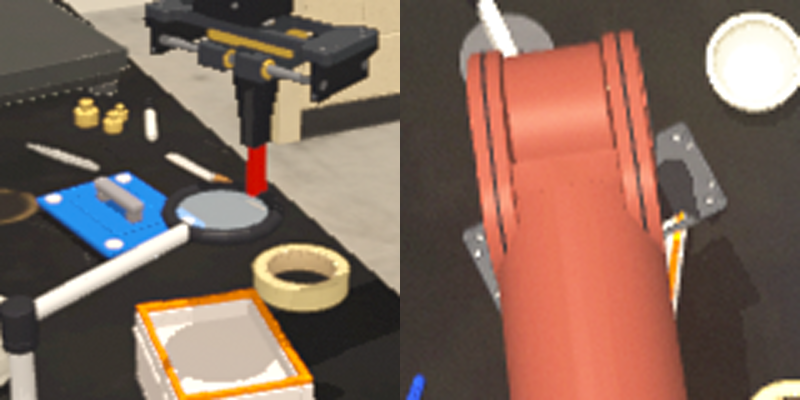

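Run:
```python
from h import *
s0=cv2.imread("pics/scene0.png");t0=cv2.imread("pics/top0.png");s1=snapshot("scene")
def red(im,b):
    h=cv2.cvtColor(im,cv2.COLOR_BGR2HSV);m=((h[...,0]<6)|(h[...,0]>174))&(h[...,1]>180)&(h[...,2]>60)
    x0,y0,x1,y1=b;ys,xs=np.nonzero(m[y0:y1,x0:x1]);return xs+x0,ys+y0
for n,im,b in(("s0",s0,(335,195,365,235)),("s1",s1,(335,195,365,235)),("t0",t0,(280,240,306,266))):
    x,y=red(im,b);print(n,x.min(),x.max(),y.min(),y.max(),len(x))
    print([(int(r),int(x[y==r].min()),int(x[y==r].max())) for r in sorted(set(y))])
for p in([.503,.0145],[.51,.017],[.504,.02]):
    print(p,*[project(c,[*p,z]).round(1) for c in("scene","top") for z in(.265,.222)])
```

```text
s0 347 354 205 227 159
[(205, 350, 352), (206, 348, 353), (207, 348, 354), (208, 348, 354), (209, 348, 354), (210, 348, 354), (211, 348, 354), (212, 347, 354), (213, 347, 354), (214, 347, 354), (215, 347, 353), (216, 347, 353), (217, 347, 353), (218, 347, 353), (219, 347, 353), (220, 347, 354), (221, 347, 354), (222, 347, 354), (223, 347, 354), (224, 347, 354), (225, 347, 354), (226, 347, 352), (227, 349, 350)]
s1 348 356 208 227 141
[(208, 354, 355), (209, 350, 355), (210, 349, 355), (211, 349, 355), (212, 350, 355), (213, 349, 355), (214, 349, 355), (215, 349, 355), (216, 348, 355), (217, 349, 355), (218, 349, 355), (219, 348, 355), (220, 348, 355), (221, 348, 355), (222, 349, 356), (223, 348, 356), (224, 348, 356), (225, 348, 356), (226, 349, 355), (227, 349, 353)]
t0 291 296 252 259 31
[(252, 292, 294), (253, 291, 295), (254, 291, 296), (255, 291, 296), (256, 291, 296), (257, 292, 296), (258, 292, 296), (259, 294, 294)]
[0.503, 0.0145] [349.8 206.2] [349.4 224.2] [292.5 252.4] [293.4 255.2]
[0.51, 0.017] [347.4 207.2] [347.  225.2] [291.6 249.9] [292.5 252.8]
[0.504, 0.02] [350.5 207.2] [350.1 225.3] [290.5 252.1] [291.5 254.9]
```

Run:
```python
from h import *
s=snapshot("scene");a=s[175:240,315:385]
a=np.clip(a.astype(float)*1.8,0,255).astype(np.uint8)
a=cv2.resize(a,None,fx=9,fy=9,interpolation=cv2.INTER_NEAREST)
for z in(.234,.265,.304):
    p=project("scene",[.5013,.0184,z]);cv2.circle(a,tuple(int(v) for v in((p-[315,175])*9)),4,(0,255,0),-1)
for z in(.222,.265):
    p=project("scene",[.498,.013,z]);cv2.circle(a,tuple(int(v) for v in((p-[315,175])*9)),4,(255,255,0),-1)
cv2.imwrite("pics/c2.png",a);print(env.tips_ahead,env.get_state()["wrist_force"],env.get_state()["finger_force"],env.get_state()["grip_width"])
```

```text
0.014 [-0.50903448 -0.88688353  5.38994732] 2.647979402099736 0.00018624469331655257
```

View pics/c2.png

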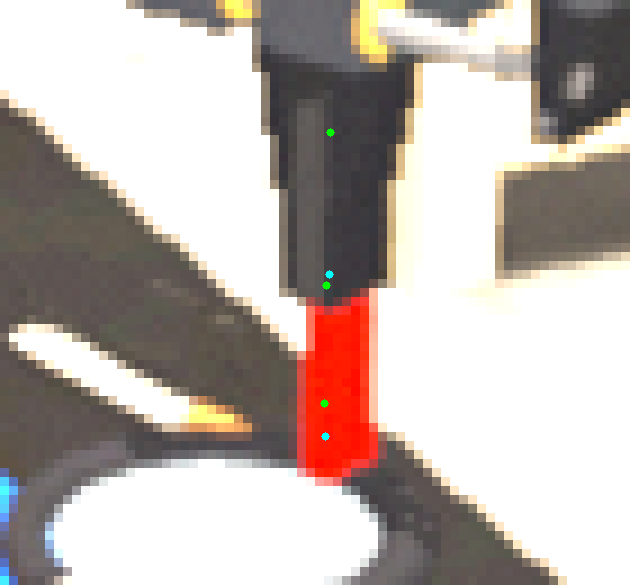

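The fingers have closed without the peg, and they end visually at pixel (352,208), just above it. I'll raise the tool 5 cm, still closed, to see where the tips really are.

>>> send_rows --series '[0,0,-2.5,0,0,0,0,0,0,-2.5,0,0,0,0,0,0,0,0,0,0,0,0,0,0,0,0,0,0]'

```text
t: 6.3
tool_pos: [0.5009, 0.0184, 0.2977]
tool_rot: [-3.142, 0.001, -2.687]
wrist_force: [-0.4, 0.3, -0.2]
grip_width: 0.0007
finger_force: 0.0
```

Run:
```python
from h import *
s=snapshot("scene");p0=env.get_state();T=p0["tool_pos"];print(T,p0["wrist_force"],p0["grip_width"])
a=s[165:240,315:385]
a=np.clip(a.astype(float)*1.8,0,255).astype(np.uint8)
a=cv2.resize(a,None,fx=8,fy=8,interpolation=cv2.INTER_NEAREST)
for z in(-.014,.005,.056):
    p=project("scene",T+[0,0,z]);cv2.circle(a,tuple(int(v) for v in((p-[315,165])*8)),4,(0,255,0),-1)
cv2.imwrite("pics/c3.png",a)
```

```text
[0.50050545 0.01837801 0.29698174] [0.34773115 0.54535912 0.03377312] 0.0002582179526909432
```

View pics/c3.png

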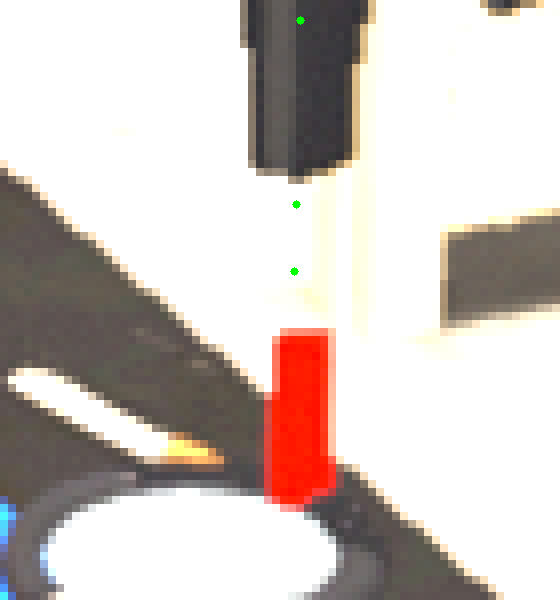

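>>> send_rows --series '[0.4,-0.1,0,0,0,0,1,0,0,0,0,0,0,1,0,0,0,0,0,0,1,0,0,0,0,0,0,1,0,0,0,0,0,0,1,0,0,0,0,0,0,1,0,0,0,0,0,0,1,0,0,0,0,0,0,1,0,0,2,0,0,0,1,0,0,2,0,0,0,1,0,0,1.2,0,0,0,1,0,0,1.1,0,0,0,1]'

```text
t: 7.55
tool_pos: [0.4975, 0.0157, 0.2339]
tool_rot: [3.142, -0.0, -2.687]
wrist_force: [-0.7, -0.4, 1.2]
grip_width: 0.0846
finger_force: 0.0
```

>>> send_rows --series '[0,0,0,0,0,0,0,0,0,0,0,0,0,0,0,0,0,0,0,0,0,0,0,0,0,0,0,0,0,0,0,0,0,0,0,0,0,0,0,0,0,0,0,0,0,0,0,0,0,0,0,0,0,0,0,0,0,0,0,0,0,0,0,0,0,0,0,0,0,0]'

```text
t: 8.55
tool_pos: [0.4975, 0.0157, 0.2345]
tool_rot: [3.142, -0.0, -2.687]
wrist_force: [-0.8, -0.7, 0.3]
grip_width: 0.017
finger_force: 30.0
```

>>> send_rows --series '[-0.02,1.04,0,0,0,0.0375,0,-0.08,2.07,0,0,0,0.075,0,-0.08,2.07,0,0,0,0.075,0,-0.08,2.07,0,0,0,0.075,0,-0.08,2.07,0,0,0,0.075,0,-0.08,2.07,0,0,0,0.075,0,-0.08,2.07,0,0,0,0.075,0,-0.02,1.04,0,0,0,0.0375,0,0,0,0,0,0,0,0]'

```text
t: 9.45
tool_pos: [0.4736, 0.1574, 0.2346]
tool_rot: [-3.142, 0.007, 3.07]
wrist_force: [15.0, -0.7, -8.0]
grip_width: 0.017
finger_force: 30.0
```

>>> send_rows --series '[-0.3,0,0,0,0,0,0,-0.04,1.04,0,0,0,0.0375,0,-0.09,2.06,0,0,0,0.075,0,-0.09,2.06,0,0,0,0.075,0,-0.09,2.06,0,0,0,0.075,0,-0.09,2.06,0,0,0,0.075,0,-0.09,2.06,0,0,0,0.075,0,-0.09,2.06,0,0,0,0.075,0,-0.04,1.04,0,0,0,0.0375,0,0,0,0,0,0,0,0]'

```text
t: 10.45
tool_pos: [0.5233, 0.2909, 0.2346]
tool_rot: [3.141, 0.003, 2.544]
wrist_force: [4.0, -2.8, 0.9]
grip_width: 0.0167
finger_force: 30.0
```

>>> send_rows --series '[-0.1,0,0,0,0,0,0,-0.04,1.04,0,0,0,0.0375,0,-0.09,2.06,0,0,0,0.075,0,-0.09,2.06,0,0,0,0.075,0,-0.09,2.06,0,0,0,0.075,0,-0.09,2.06,0,0,0,0.075,0,-0.04,1.04,0,0,0,0.0375,0,0,0,0,0,0,0,0,0,0,0,0,0,0,0]'

```text
t: 11.35
tool_pos: [0.5959, 0.3614, 0.2346]
tool_rot: [3.142, 0.001, 2.17]
wrist_force: [3.4, -3.3, 1.3]
grip_width: 0.0168
finger_force: 30.0
```

>>> send_rows --series '[0,0,0,0,0,0,0.5,0,0,0,0,0,0,0.5,0,0,0,0,0,0,0.5,0,0,0,0,0,0,0.5,0,0,0,0,0,0,0.5,0,0,0,0,0,0,0.5,0,0,-2,0,0,0,0.5,0,0,-3,0,0,0,0.5,0,0,-3,0,0,0,0.6,0,0,-3,0,0,0,1]'

```text
t: 12.35
tool_pos: [0.595, 0.3625, 0.3458]
tool_rot: [-3.142, -0.0, 2.171]
wrist_force: [0.5, 1.0, 0.4]
grip_width: 0.0525
finger_force: 0.0
```

Run:
```python
from h import *
# lid handle grasp target: lid (.491,-.355), yaw 11deg; closing along lid x -> yaw = 90+11
go([.491,-.355,.345],np.deg2rad(101))
```

```text
now tool cm [-53.34 -49.1    0.08] wz 0.408
afterturn tool cm [-68.45 -23.9    0.08] wz 0.408
```

>>> send_rows --series '[0,0,0,0,0,0.136,1,0,0,0,0,0,0.136,1,0,0,0,0,0,0.136,1,-3.4,-1.2,0,0,0,0,1,-4,-1.4,0,0,0,0,1,-4,-1.4,0,0,0,0,1,-4,-1.4,0,0,0,0,1,-4,-1.4,0,0,0,0,1,-4,-1.4,0,0,0,0,1,-4,-1.4,0,0,0,0,1,-4,-1.4,0,0,0,0,1,-4,-1.4,0,0,0,0,1]'

```text
t: 13.55
tool_pos: [0.5404, -0.0103, 0.3448]
tool_rot: [3.141, -0.0, 1.763]
wrist_force: [0.7, -0.4, -0.7]
grip_width: 0.087
finger_force: 0.0
```

>>> send_rows --series '[-4,-1.4,0,0,0,0,1,-4,-1.4,0,0,0,0,1,-4,-1.4,0,0,0,0,1,-4,-1.4,0,0,0,0,1,-4,-1.4,0,0,0,0,1,-4,-1.4,0,0,0,0,1,-4,-1.4,0,0,0,0,1,-4,-1.4,0,0,0,0,1,0,0,0,0,0,0,1,0,0,0,0,0,0,1]'

```text
t: 14.55
tool_pos: [0.4914, -0.3453, 0.3445]
tool_rot: [-3.141, 0.0, 1.76]
wrist_force: [-0.5, 0.8, 0.5]
grip_width: 0.0865
finger_force: 0.0
```

Run:
```python
from h import *
t=snapshot("top");s=snapshot("scene");st=env.get_state();T=st["tool_pos"];print(T,st["tool_rot"])
B=((95,120,60),(125,255,255));O=((10,150,120),(28,255,255))
print("tub top",blobs(t,"top",*O,.087,(255,225,325,285)))
print("tub scene",blobs(s,"scene",*O,.087,(295,260,380,315)))
print("lid scene",blobs(s,"scene",*B,.023,(262,210,322,255)))
for l in("magnifier_lens","magnifier_axis"):
  for c in("top","scene"):
    for d in spotter.spot_point(c,l)[:1]: print(l,c,np.round(at_z(c,d["point"],.215),3),d["confidence"])
go([.491,-.355,.345],np.deg2rad(101))
for z in(-.014,.013): 
    p=project("scene",T+[0,0,z]);cv2.circle(s,tuple(int(round(v)) for v in p),1,(0,255,0),-1)
cv2.imwrite("pics/c4.png",np.hstack([cv2.resize(s[130:330,200:400],(400,400)),cv2.resize(t[150:310,200:360],(400,400))]))
```

```text
[ 0.49266026 -0.34308473  0.34448854] [ 3.14135412e+00 -5.20349165e-04  1.76406164e+00]
tub top ((540.6478271484375, 37.22779846191406), (156.96475219726562, 117.60774993896484), 81.74748992919922)
tub scene ((541.7067260742188, 40.951541900634766), (166.78369140625, 119.95430755615234), 82.28614807128906)
lid scene ((493.9772644042969, -350.23828125), (141.12399291992188, 188.64210510253906), 10.661334037780762)
magnifier_lens top [0.617 0.329 0.215] 0.72
magnifier_lens scene [0.626 0.32  0.215] 0.61
magnifier_axis top [0.748 0.129 0.215] 0.78
magnifier_axis scene [0.755 0.135 0.215] 0.69
now tool cm [-1.15 -0.4  -0.03] wz 0.002
afterturn tool cm [-1.15 -0.4  -0.03] wz 0.002
```

View pics/c4.png

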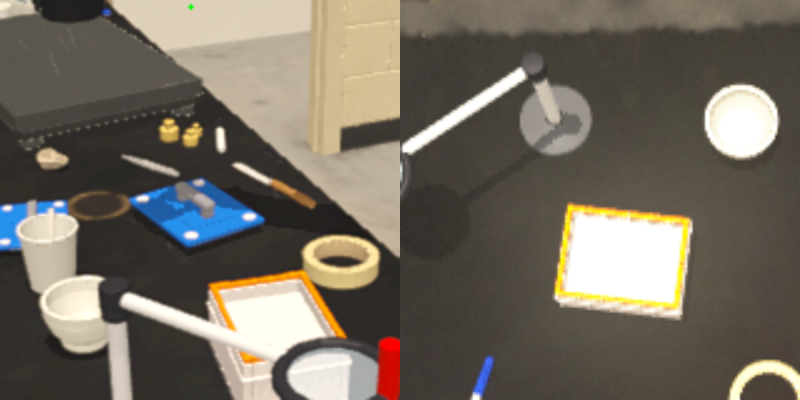

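The lens now stands at about (0.62, 0.325), some 29 cm from the tub's middle, and the tub's mouth is fully visible. Next I go down over the lid's handle and check the tip height on the way.

>>> send_rows --series '[-1.4,-0.2,2,0,0,0,1,0,0,4,0,0,0,1,0,0,4,0,0,0,1,0,0,4,0,0,0,1,0,0,4,0,0,0,1,0,0,4,0,0,0,1,0,0,2,0,0,0,1,0,0,0,0,0,0,1,0,0,0,0,0,0,1]'

```text
t: 15.75
tool_pos: [0.4933, -0.358, 0.1054]
tool_rot: [3.141, 0.0, 1.763]
wrist_force: [0.2, -0.5, 0.4]
grip_width: 0.0872
finger_force: 0.0
```

Run:
```python
from h import *
s=snapshot("scene");st=env.get_state();T=st["tool_pos"];print(T,st["tool_rot"])
go([.4905,-.3575,.1],np.deg2rad(101))
a=cv2.resize(s[150:250,240:350],None,fx=6,fy=6,interpolation=cv2.INTER_CUBIC)
y=T*0+[np.cos(st["tool_rot"][2]-np.pi/2),np.sin(st["tool_rot"][2]-np.pi/2),0]
for z in(-.014,.015):
  for k in(-.0435,0,.0435):
    p=project("scene",T+[0,0,z]+k*y);cv2.circle(a,tuple(int(v) for v in((p-[240,150])*6)),4,(0,255,0) if z<0 else (0,0,255),-1)
cv2.imwrite("pics/c5.png",a)
```

```text
[ 0.49368221 -0.358495    0.10612993] [3.14016133e+00 1.22543529e-03 1.76334479e+00]
now tool cm [ 0.16 -0.29  0.61] wz 0.001
afterturn tool cm [ 0.16 -0.29  0.61] wz 0.001
```

View pics/c5.png

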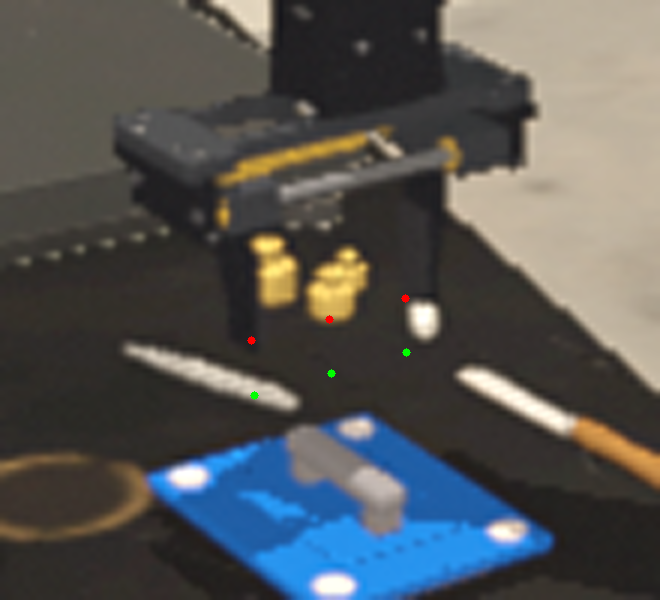

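The picture settles the offset: the tips (red dots at (251,341) and (405,298)) lie about 15 mm above the reported TCP. I'll use that from now on.

>>> send_rows --series '[0.16,-0.29,2,0,0,0,1,0,0,3,0,0,0,1,0,0,2,0,0,0,1,0,0,1.2,0,0,0,1,0,0,1,0,0,0,1,0,0,0,0,0,0,1]'

```text
t: 16.4
tool_pos: [0.4898, -0.3571, 0.0125]
tool_rot: [-3.141, -0.0, 1.763]
wrist_force: [-0.6, 0.1, -0.7]
grip_width: 0.0874
finger_force: 0.0
```

>>> send_rows --series '[0,0,0,0,0,0,0,0,0,0,0,0,0,0,0,0,0,0,0,0,0,0,0,0,0,0,0,0,0,0,0,0,0,0,0,0,0,0,0,0,0,0,0,0,0,0,0,0,0,0,0,0,0,0,0,0,0,0,0,0,0,0,0,0,0,0,0,0,0,0]'

```text
t: 17.4
tool_pos: [0.4897, -0.3572, 0.0126]
tool_rot: [3.142, 0.0, 1.763]
wrist_force: [0.6, 1.0, -0.9]
grip_width: 0.0174
finger_force: 30.0
```

Run:
```python
from h import *
st=env.get_state();print(st["tool_pos"],st["tool_rot"],st["wrist_force"],st["moment"],st["finger_force"],st["grip_width"])
go([.541,.039,.2],np.deg2rad(82))
```

```text
[ 0.48970346 -0.35719294  0.01257459] [3.14156388e+00 6.38704754e-05 1.76279749e+00] [ 0.56354012  0.95289923 -0.86011075] [-0.10651406 -0.0828084  -0.02223069] 29.99989539384842 0.017440459822189683
now tool cm [ 37.91  12.6  -18.74] wz 0.332
afterturn tool cm [ 39.95  -0.43 -18.74] wz 0.332
```

>>> send_rows --series '[0,0,-1,0,0,0,0,0,0,-2.5,0,0,0,0,0,0,-4,0,0,0,0,0,0,-4,0,0,0,0,0,0,-3.2,0,0,0,0,0,0,0,0,0,0.083,0,0,0,0,0,0,0.083,0,0,0,0,0,0,0.083,0,0,0,0,0,0,0.083,0,0,0,0,0,0,0,0]'

```text
t: 18.4
tool_pos: [0.4894, -0.3571, 0.1599]
tool_rot: [-3.141, -0.0, 1.429]
wrist_force: [0.6, -0.4, -3.1]
grip_width: 0.0177
finger_force: 30.0
```

>>> send_rows --series '[1.5,0,0,0,0,0,0,3.5,0,0,0,0,0,0,4,0,0,0,0,0,0,4,0,0,0,0,0,0,4,0,0,0,0,0,0,4,0,0,0,0,0,0,4,0,0,0,0,0,0,4,-0.2,0,0,0,0,0,4,-0.2,0,0,0,0,0,3.5,0,0,0,0,0,0,2,0,0,0,0,0,0,1.4,0,0,0,0,0,0]'

```text
t: 19.6
tool_pos: [0.5413, 0.0403, 0.1597]
tool_rot: [-3.142, -0.0, 1.435]
wrist_force: [0.5, 0.6, -2.7]
grip_width: 0.0177
finger_force: 30.0
```

Run:
```python
from h import *
t=snapshot("top");s=snapshot("scene");st=env.get_state();T=st["tool_pos"];print(T,st["tool_rot"],st["wrist_force"],st["grip_width"])
go([.541,.039,.16],np.deg2rad(82))
zl=T[2]-.0126;print("lid z",zl)
B=((95,120,60),(125,255,255))
print("lid scene",blobs(s,"scene",*B,zl+.023,(290,180,420,290)))
print("lid top",blobs(t,"top",*B,zl+.023,(240,210,340,290)))
cv2.imwrite("pics/c6.png",np.hstack([cv2.resize(s[190:340,275:425],(400,400)),cv2.resize(t[200:300,240:340],(400,400))]))
```

```text
[0.54142307 0.04009377 0.15959872] [-3.14147701e+00 -5.04093077e-05  1.43462844e+00] [-1.73337642 -0.85103973 -2.21633795] 0.01786145708316828
now tool cm [-0.11 -0.03 -0.04] wz 0.003
afterturn tool cm [-0.11 -0.03 -0.04] wz 0.003
lid z 0.14699871769117626
lid scene ((543.8197631835938, 47.516639709472656), (185.13311767578125, 134.53053283691406), 82.0717544555664)
lid top ((533.4526977539062, -17.58868408203125), (56.16880416870117, 131.3408203125), 81.75885009765625)
```

View pics/c6.png

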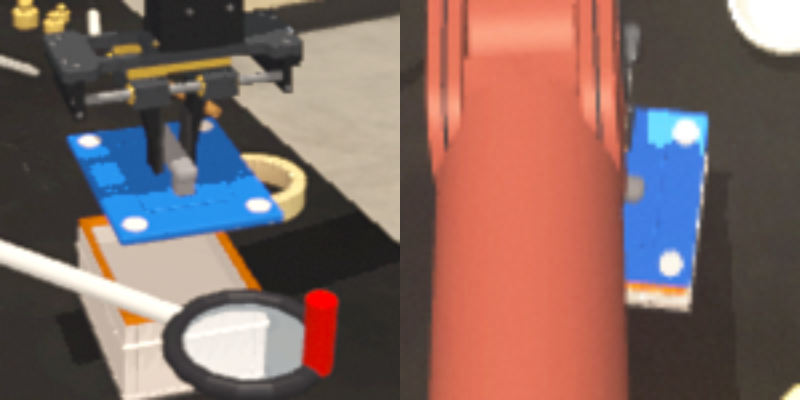

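>>> send_rows --series '[-0.27,-0.12,1,0,0,0,0,0,0,2,0,0,0,0,0,0,1.5,0,0,0,0,0,0,1,0,0,0,0,0,0,0,0,0,0,0]'

```text
t: 20.2
tool_pos: [0.5387, 0.0349, 0.103]
tool_rot: [-3.139, 0.002, 1.43]
wrist_force: [0.4, 0.6, -2.6]
grip_width: 0.0178
finger_force: 30.0
```

Run:
```python
from h import *
t=snapshot("top");s=snapshot("scene");st=env.get_state();T=st["tool_pos"];print(T,st["wrist_force"])
zl=T[2]-.0126;print("lid z",zl)
B=((95,120,60),(125,255,255))
print("lid scene",blobs(s,"scene",*B,zl+.023,(290,180,420,310)))
print("lid top",blobs(t,"top",*B,zl+.023,(240,210,340,290)))
```

```text
[0.53992459 0.03540222 0.10470541] [ 0.59319924  0.18836262 -2.72364955]
lid z 0.09210541496426208
lid scene ((541.59326171875, 41.29917907714844), (187.40518188476562, 133.51315307617188), 82.9607162475586)
lid top ((529.1995239257812, -22.467838287353516), (58.42095184326172, 133.07839965820312), 81.7081527709961)
```

>>> send_rows --series '[0,0,0.3,0,0,0,0,0,0,0.3,0,0,0,0,0,0,0.2,0,0,0,0,0,0,0,0,0,0,0]'

```text
t: 20.7
tool_pos: [0.5397, 0.036, 0.0964]
tool_rot: [-3.141, 0.0, 1.431]
wrist_force: [-0.4, -0.5, -2.6]
grip_width: 0.0181
finger_force: 30.0
```

>>> send_rows --series '[0.24,0.12,0,0,0,0,0,0,0,0.3,0,0,0,0,0,0,0.3,0,0,0,0,0,0,0.3,0,0,0,0,0,0,0,0,0,0,0]'

```text
t: 21.2
tool_pos: [0.5409, 0.0381, 0.087]
tool_rot: [-3.141, 0.0, 1.431]
wrist_force: [0.3, -0.2, -2.8]
grip_width: 0.0176
finger_force: 30.0
```

>>> send_rows --series '[0,0,0.1,0,0,0,0,0,0,0,0,0,0,0,0,0,0,0,0,0,0]'

```text
t: 21.5
tool_pos: [0.5414, 0.0381, 0.0866]
tool_rot: [3.142, 0.0, 1.431]
wrist_force: [-0.1, 0.2, -2.5]
grip_width: 0.0178
finger_force: 30.0
```

>>> send_rows --series '[0,0,0.15,0,0,0,0,0,0,0,0,0,0,0,0,0,0,0,0,0,0]'

```text
t: 21.8
tool_pos: [0.5416, 0.0382, 0.0855]
tool_rot: [3.141, -0.0, 1.431]
wrist_force: [-1.4, -0.4, 4.3]
grip_width: 0.0177
finger_force: 30.0
```

The lid is in the mouth, resting on the gasket at 73 mm. I release it and go to the near-left mark.

>>> send_rows --series '[0,0,-0.1,0,0,0,0.6,0,0,0,0,0,0,0.6,0,0,0,0,0,0,0.6,0,0,0,0,0,0,0.6,0,0,0,0,0,0,0.6,0,0,-1,0,0,0,0.6,0,0,-2.5,0,0,0,0.5,0,0,-3,0,0,0,0.3,0,0,0,0,0,0,0,0,0,0,0,0,0,0,0,0,0,0,0,0,0]'

```text
t: 22.9
tool_pos: [0.5409, 0.0382, 0.1506]
tool_rot: [-3.141, 0.0, 1.431]
wrist_force: [-0.1, -0.5, 0.1]
grip_width: 0.0202
finger_force: 0.0
```

Run:
```python
from h import *
t=snapshot("top");s=snapshot("scene");st=env.get_state();print(st["tool_pos"],st["tool_rot"])
B=((95,120,60),(125,255,255))
print("lid scene",blobs(s,"scene",*B,.096,(290,180,420,330)))
print("lid top",blobs(t,"top",*B,.096,(240,210,340,290)))
go([.5012,.1143,.11],np.deg2rad(82))
```

```text
[0.5407572  0.03808961 0.15031741] [-3.14034025e+00  6.90331040e-04  1.43075048e+00]
lid scene ((542.7176513671875, 39.86088180541992), (179.93756103515625, 133.98953247070312), 82.91647338867188)
lid top ((532.7009887695312, -16.35280990600586), (63.603267669677734, 133.17327880859375), 81.91007995605469)
now tool cm [ 6.99 -4.98  4.03] wz -0.0
afterturn tool cm [ 7.   -4.98  4.03] wz -0.0
```

>>> send_rows --series '[2,-1.5,0,0,0,0,0,3,-2,0,0,0,0,0,2,-1.5,1,0,0,0,0,0,0,3,0,0,0,0,0,0,1.7,0,0,0,0,0,0,0.4,0,0,0,0,0,0,0.2,0,0,0,0,0,0,0,0,0,0,0]'

```text
t: 23.8
tool_pos: [0.502, 0.1142, 0.0885]
tool_rot: [3.141, 0.0, 1.43]
wrist_force: [0.2, -0.7, 0.9]
grip_width: 0.0002
finger_force: 0.0
```

>>> send_rows --series '[0,0,0.2,0,0,0,0,0,0,0.2,0,0,0,0,0,0,0,0,0,0,0]'

```text
t: 24.1
tool_pos: [0.5017, 0.1145, 0.0842]
tool_rot: [3.141, -0.0, 1.431]
wrist_force: [0.3, -0.0, 0.0]
grip_width: 0.0004
finger_force: 0.0
```

>>> send_rows --series '[0,0,0.2,0,0,0,0,0,0,0.1,0,0,0,0,0,0,0,0,0,0,0]'

```text
t: 24.4
tool_pos: [0.5015, 0.1144, 0.0809]
tool_rot: [-3.141, 0.0, 1.431]
wrist_force: [-0.3, -0.9, 0.4]
grip_width: 0.0005
finger_force: 0.0
```

>>> send_rows --series '[0,0,0.1,0,0,0,0,0,0,0.1,0,0,0,0,0,0,0,0,0,0,0]'

```text
t: 24.7
tool_pos: [0.5017, 0.1145, 0.0793]
tool_rot: [-3.141, -0.0, 1.431]
wrist_force: [-0.6, -0.4, 4.5]
grip_width: 0.0002
finger_force: 2.0
```

>>> send_rows --series '[0,0,0.1,0,0,0,0,0,0,0.1,0,0,0,0,0,0,0,0,0,0,0]'

```text
t: 25.0
tool_pos: [0.5016, 0.1146, 0.0777]
tool_rot: [-3.141, -0.001, 1.431]
wrist_force: [-4.2, -1.3, 10.8]
grip_width: 0.0007
finger_force: 5.2
```

>>> send_rows --series '[0,0,0.1,0,0,0,0,0,0,0.1,0,0,0,0,0,0,0,0,0,0,0]'

```text
t: 25.3
tool_pos: [0.5015, 0.1148, 0.0758]
tool_rot: [-3.141, -0.001, 1.431]
wrist_force: [-5.9, -0.8, 12.2]
grip_width: 0.0004
finger_force: 6.0
```

>>> send_rows --series '[0,0,0.1,0,0,0,0,0,0,0.1,0,0,0,0,0,0,0,0,0,0,0]'

```text
t: 25.6
tool_pos: [0.5014, 0.115, 0.0738]
tool_rot: [-3.141, -0.001, 1.431]
wrist_force: [-6.1, 0.6, 14.0]
grip_width: 0.0005
finger_force: 6.6
```

>>> send_rows --series '[0,0,0.1,0,0,0,0,0,0,0.1,0,0,0,0,0,0,0,0,0,0,0]'

```text
t: 25.9
tool_pos: [0.5015, 0.1151, 0.0732]
tool_rot: [-3.14, -0.002, 1.431]
wrist_force: [-13.8, -0.9, 32.2]
grip_width: 0.0005
finger_force: 16.4
```

>>> send_rows --series '[0,0,0.1,0,0,0,0,0,0,0,0,0,0,0,0]'

```text
invalid input at $.series: expected a multiple of 7 numbers
```

Near-left is home: the force rose to 32 N after 6.6 mm of travel. Far-left is next.

>>> send_rows --series '[0,0,-1,0,0,0,0,0,0,-1.5,0,0,0,0,0,3,0,0,0,0,0,0,4,0,0,0,0,0,0,3,0,0,0,0,0,0,0,0.5,0,0,0,0,0,0,0.3,0,0,0,0,0,0,0,0,0,0,0]'

```text
t: 26.7
tool_pos: [0.5993, 0.1005, 0.0872]
tool_rot: [-3.14, 0.001, 1.431]
wrist_force: [0.4, 0.2, 0.1]
grip_width: 0.0005
finger_force: 0.0
```

>>> send_rows --series '[0,0,0.2,0,0,0,0,0,0,0.2,0,0,0,0,0,0,0.1,0,0,0,0,0,0,0,0,0,0,0]'

```text
t: 27.1
tool_pos: [0.6004, 0.1007, 0.0831]
tool_rot: [-3.141, -0.0, 1.431]
wrist_force: [-0.0, 0.0, 0.5]
grip_width: 0.0003
finger_force: 0.0
```

Now about 9 mm further down in small rows.

>>> send_rows --series '[0,0,0.2,0,0,0,0,0,0,0.1,0,0,0,0,0,0,0.1,0,0,0,0,0,0,0.1,0,0,0,0,0,0,0.1,0,0,0,0,0,0,0.1,0,0,0,0,0,0,0.1,0,0,0,0,0,0,0,0,0,0,0]'

```text
t: 27.9
tool_pos: [0.6008, 0.1007, 0.0758]
tool_rot: [3.142, -0.001, 1.431]
wrist_force: [-3.0, 0.5, 7.5]
grip_width: 0.0004
finger_force: 4.0
```

>>> send_rows --series '[0,0,0.1,0,0,0,0,0,0,0.1,0,0,0,0,0,0,0,0,0,0,0]'

```text
t: 28.2
tool_pos: [0.6008, 0.1009, 0.0739]
tool_rot: [3.141, -0.001, 1.431]
wrist_force: [-4.3, 1.0, 8.5]
grip_width: 0.0004
finger_force: 4.2
```

>>> send_rows --series '[0,0,0.1,0,0,0,0,0,0,0.05,0,0,0,0,0,0,0,0,0,0,0]'

```text
t: 28.5
tool_pos: [0.6009, 0.101, 0.073]
tool_rot: [3.141, -0.001, 1.431]
wrist_force: [-5.5, 0.8, 15.0]
grip_width: 0.0006
finger_force: 7.4
```

>>> send_rows --series '[0,0,0.1,0,0,0,0,0,0,0,0,0,0,0]'

```text
t: 28.7
tool_pos: [0.6009, 0.101, 0.0728]
tool_rot: [-3.142, -0.002, 1.431]
wrist_force: [-10.6, 0.9, 24.1]
grip_width: 0.0003
finger_force: 11.6
```

Far-left is home. Far-right is next.

>>> send_rows --series '[0,0,-1,0,0,0,0,0,0,-1.7,0,0,0,0,-3,0,0,0,0,0,0,-4,0,0,0,0,0,0,-4,0,0,0,0,0,0,-3,0,0,0,0,0,0,0,0,0.7,0,0,0,0,0,0,0.4,0,0,0,0,0,0,0,0,0,0,0]'

```text
t: 29.6
tool_pos: [0.5808, -0.0369, 0.0858]
tool_rot: [-3.14, 0.0, 1.432]
wrist_force: [-0.1, 0.7, -0.4]
grip_width: 0.0003
finger_force: 0.0
```

>>> send_rows --series '[0,0,0.2,0,0,0,0,0,0,0.2,0,0,0,0,0,0,0.1,0,0,0,0,0,0,0,0,0,0,0]'

```text
t: 30.0
tool_pos: [0.581, -0.0378, 0.0814]
tool_rot: [-3.141, 0.0, 1.431]
wrist_force: [-1.2, 1.2, -0.0]
grip_width: 0.0005
finger_force: 0.0
```

>>> send_rows --series '[0,0,0.1,0,0,0,0,0,0,0.1,0,0,0,0,0,0,0.1,0,0,0,0,0,0,0.1,0,0,0,0,0,0,0,0,0,0,0]'

```text
t: 30.5
tool_pos: [0.5814, -0.0383, 0.0783]
tool_rot: [3.141, -0.0, 1.431]
wrist_force: [-2.1, 0.2, 8.4]
grip_width: 0.0003
finger_force: 4.1
```

>>> send_rows --series '[0,0,0.1,0,0,0,0,0,0,0.1,0,0,0,0,0,0,0.1,0,0,0,0,0,0,0.1,0,0,0,0,0,0,0,0,0,0,0]'

```text
t: 31.0
tool_pos: [0.5817, -0.0385, 0.0746]
tool_rot: [3.14, -0.0, 1.43]
wrist_force: [-1.9, -0.5, 8.7]
grip_width: 0.0004
finger_force: 4.4
```

>>> send_rows --series '[0,0,0.1,0,0,0,0,0,0,0.1,0,0,0,0,0,0,0,0,0,0,0]'

```text
t: 31.3
tool_pos: [0.5819, -0.0386, 0.0732]
tool_rot: [3.14, -0.001, 1.43]
wrist_force: [-4.8, 0.1, 15.2]
grip_width: -0.0
finger_force: 7.4
```

>>> send_rows --series '[0,0,0.1,0,0,0,0,0,0,0,0,0,0,0]'

```text
t: 31.5
tool_pos: [0.582, -0.0386, 0.073]
tool_rot: [3.14, -0.001, 1.43]
wrist_force: [-9.2, -0.2, 24.7]
grip_width: 0.0002
finger_force: 12.1
```

>>> send_rows --series '[0,0,-1,0,0,0,0,0,0,-1.7,0,0,0,0,0,-3,0,0,0,0,0,0,-4,0,0,0,0,0,0,-3,0,0,0,0,0,0,0,0.7,0,0,0,0,0,0,0.4,0,0,0,0,0,0,0,0,0,0,0]'

```text
t: 32.3
tool_pos: [0.4825, -0.0242, 0.0863]
tool_rot: [3.142, 0.001, 1.431]
wrist_force: [-0.7, -0.2, 0.7]
grip_width: 0.0005
finger_force: 0.0
```

>>> send_rows --series '[0,0,0.2,0,0,0,0,0,0,0.2,0,0,0,0,0,0,0.1,0,0,0,0,0,0,0.1,0,0,0,0,0,0,0,0,0,0,0]'

```text
t: 32.8
tool_pos: [0.482, -0.0243, 0.0804]
tool_rot: [-3.141, 0.0, 1.431]
wrist_force: [-0.2, 0.3, -0.6]
grip_width: 0.0005
finger_force: 0.0
```

>>> send_rows --series '[0,0,0.1,0,0,0,0,0,0,0.1,0,0,0,0,0,0,0.1,0,0,0,0,0,0,0.1,0,0,0,0,0,0,0,0,0,0,0]'

```text
t: 33.3
tool_pos: [0.4821, -0.0244, 0.0769]
tool_rot: [-3.142, -0.0, 1.431]
wrist_force: [-2.6, -1.3, 5.8]
grip_width: 0.0007
finger_force: 3.1
```

>>> send_rows --series '[0,0,0.1,0,0,0,0,0,0,0.1,0,0,0,0,0,0,0.1,0,0,0,0,0,0,0.1,0,0,0,0,0,0,0,0,0,0,0]'

```text
t: 33.8
tool_pos: [0.4819, -0.0245, 0.0729]
tool_rot: [-3.141, -0.0, 1.431]
wrist_force: [-3.1, -1.0, 6.0]
grip_width: 0.0003
finger_force: 3.1
```

>>> send_rows --series '[0,0,0.1,0,0,0,0,0,0,0,0,0,0,0]'

```text
t: 34.0
tool_pos: [0.4819, -0.0245, 0.0724]
tool_rot: [-3.141, -0.0, 1.43]
wrist_force: [-7.0, -1.2, 16.4]
grip_width: 0.0002
finger_force: 8.0
```

>>> send_rows --series '[0,0,0.1,0,0,0,0,0,0,0,0,0,0,0]'

```text
t: 34.2
tool_pos: [0.4819, -0.0245, 0.0723]
tool_rot: [-3.14, -0.001, 1.43]
wrist_force: [-13.2, -1.4, 30.6]
grip_width: 0.0003
finger_force: 15.5
```

>>> send_rows --series '[0,0,-1,0,0,0,0,0,0,-1.7,0,0,0,0,3,0,0,0,0,0,0,4,0,0,0,0,0,0,4,0,0,0,0,0,0,3,0,0,0,0,0,0,0,0,1,0,0,0,0,0,0,0.7,0,0,0,0,0,0,0.3,0,0,0,0,0,0,0.2,0,0,0,0,0,0,0,0,0,0,0]'

```text
t: 35.3
tool_pos: [0.5015, 0.1134, 0.0755]
tool_rot: [-3.141, 0.0, 1.429]
wrist_force: [-0.3, -0.5, -0.1]
grip_width: 0.0005
finger_force: 0.0
```

>>> send_rows --series '[0,0,0.1,0,0,0,0,0,0,0.1,0,0,0,0,0,0,0.1,0,0,0,0,0,0,0.1,0,0,0,0,0,0,0,0,0,0,0]'

```text
t: 35.8
tool_pos: [0.5018, 0.1145, 0.0725]
tool_rot: [-3.141, -0.001, 1.431]
wrist_force: [-5.0, -1.8, 12.5]
grip_width: 0.0009
finger_force: 6.3
```

>>> send_rows --series '[0,0,0.1,0,0,0,0,0,0,0,0,0,0,0]'

```text
t: 36.0
tool_pos: [0.5017, 0.1144, 0.0723]
tool_rot: [-3.141, -0.001, 1.43]
wrist_force: [-9.9, -4.2, 24.9]
grip_width: 0.0008
finger_force: 12.7
```

>>> send_rows --series '[0,0,-1,0,0,0,0,0,0,-1.5,0,0,0,0,0,3,0,0,0,0,0,0,4,0,0,0,0,0,0,3,0,0,0,0,0,0,0,1,0,0,0,0,0,0,0.7,0,0,0,0,0,0,0.3,0,0,0,0,0,0,0.2,0,0,0,0,0,0,0.2,0,0,0,0,0,0,0,0,0,0,0]'

```text
t: 37.1
tool_pos: [0.5999, 0.101, 0.0726]
tool_rot: [-3.141, -0.001, 1.431]
wrist_force: [-4.6, 0.1, 7.9]
grip_width: 0.0007
finger_force: 4.1
```

>>> send_rows --series '[0,0,0.1,0,0,0,0,0,0,0.1,0,0,0,0,0,0,0,0,0,0,0]'

```text
t: 37.4
tool_pos: [0.5999, 0.101, 0.0724]
tool_rot: [-3.141, -0.002, 1.431]
wrist_force: [-12.7, -1.7, 26.9]
grip_width: 0.0008
finger_force: 13.4
```

Far-left holds firm. I re-press far-right, then withdraw.

>>> send_rows --series '[0,0,-1,0,0,0,0,0,0,-1.7,0,0,0,0,-3,0,0,0,0,0,0,-4,0,0,0,0,0,0,-4,0,0,0,0,0,0,-3,0,0,0,0,0,0,0,0,1,0,0,0,0,0,0,0.7,0,0,0,0,0,0,0.4,0,0,0,0,0,0,0.3,0,0,0,0,0,0,0,0,0,0,0]'

```text
t: 38.5
tool_pos: [0.5812, -0.0368, 0.0727]
tool_rot: [-3.141, -0.0, 1.433]
wrist_force: [-0.3, 0.1, 0.8]
grip_width: 0.0005
finger_force: 0.5
```

>>> send_rows --series '[0,0,0.1,0,0,0,0,0,0,0.1,0,0,0,0,0,0,0,0,0,0,0]'

```text
t: 38.8
tool_pos: [0.5814, -0.0368, 0.0724]
tool_rot: [-3.141, -0.002, 1.432]
wrist_force: [-9.1, 2.4, 22.7]
grip_width: 0.0005
finger_force: 11.5
```

>>> send_rows --series '[0,0,-1,0,0,0,0,0,0,-3,0,0,0,0,0,0,-4,0,0,0,0,0,0,-4,0,0,0,0,-3,0,-4,0,0,0,0,-4,0,-4,0,0,0,0,-4,0,0,0,0,0,0,-4,0,0,0,0,0,0,-4,0,0,0,0,0,0,-4,0,0,0,0,0,0,-2,0,0,0,0,0,0,0,0,0,0,0,0,0]'

```text
t: 40.0
tool_pos: [0.5455, -0.2846, 0.2662]
tool_rot: [-3.142, 0.002, 1.426]
wrist_force: [-0.3, 0.2, 0.2]
grip_width: 0.0005
finger_force: 0.0
```

Run:
```python
from h import *
t=snapshot("top");s=snapshot("scene");st=env.get_state();print(st["tool_pos"],st["wrist_force"],st["t"])
cv2.imwrite("pics/c7.png",np.hstack([cv2.resize(s[170:370,210:410],(400,400)),cv2.resize(t[150:330,200:380],(400,400))]))
```

```text
[ 0.54712583 -0.28057802  0.26581515] [ 0.14069084  0.40659516 -0.06848895] 40.1
```

View pics/c7.png

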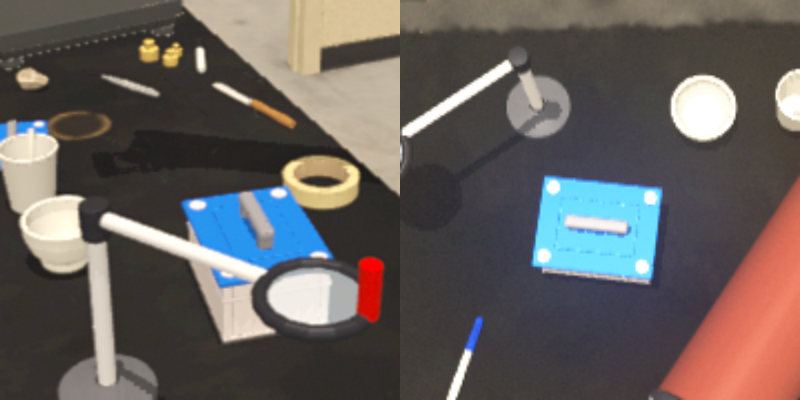

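The lid (top view crop (597,228)) sits square on the tub with no orange showing. The lens is well away to the left, and the mortar, beaker, tape roll and marker have not moved. I'll hand it in.

```bash
python3 -c "
from station import env
print(env.finish_job())"
```

```text
the job is handed in; nothing more can be done
None
```

The job is handed in at about 40 s: the magnifier's lens stands about 29 cm from the tub's middle, the lid is pressed home at all four corners and level to within about 0.1 mm by tool height, and the mortar, beaker, tape roll and marker were left untouched.

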